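Third hand at the assembly jig

ROBOT

A 6-joint arm with a two-finger parallel gripper is mounted at the origin on a cart in front of the work surface, level with it; the furniture and walls round the work are solid. World frame = base frame: x ahead of the robot, y to its left, z up, the work surface at z = 0. Lengths are in m, angles in rad, forces in N, time in s.
With the tool pointing down it reaches from about 0.325 to 0.75 m from the base axis. Payload 7.6 kg.
Tool frame: the origin (TCP) lies on the centre line of the jaws, within the pads' length; the fingertips stand 11 mm ahead of it and the grasp point (between the pads) lies 8 mm behind it (manip.finger_overhang is the distance from the TCP to the fingertips, in m); x points along the fingers, y is the direction in which the jaws open and shut, and the axes are right-handed (so a half turn about x gives the same grasp; the last joint's range is limited). The gripper opens to 85 mm and grips with 20 to 120 N. Pads are 22 mm wide; open, the fingers measure 114 mm over their backs; the gripper's body (76 mm by 85 mm) begins 54 mm behind the grasp point. The pads swing forward as they close: fully open they stand 13 mm farther back than shut.
Start: joints at [1.137, 0.052, 1.401, -0, 1.689, -0.07], TCP at [0.187, 0.491, 0.242] pointing down, gripper open.
Joint ranges: [-2.9, 2.9], [-0.91, 2.17], [0.12, 2.37], [-1.06, 4.2], [0.26, 2.73], [-2.93, 2.93]. Speed limits (rad/s): [2.57, 2.57, 3.01, 3.14, 3.14, 3.14].

INTERFACE

Orientations are given as a unit quaternion [w, x, y, z].
In Python, from station import manip, get_image, ticket, silhouettes, landmark_of gives the robot as it stands.
- The arm moves only by the tool play_rows, never from a script. Its argument "series" is a list of rows, each a list of 7 numbers: the shift along the tool's x, y, z in m, then the turn, a rotation vector about the tool's x, y, z in degrees, then the closure, from -1 (fully open) to 1 (shut). In form: [[tx, ty, tz, ax, ay, az, hand], ...]. A call has 1 to 20 rows; each row shifts and turns the commanded pose from where the row before left it, along the tool's axes as they then stand; what a row does not reach is not made up. A row lasts 1/10 s, in which the tool goes at most 50 mm and 8.59 degrees, less where a joint would pass 70% of its speed; a pose out of reach is approached as far as the arm can. A call is refused whole if a number of a shift passes 0.05 or a number of a turn 8.59, either way. A call with a gripper value outside its range is refused whole. The fingers move at their own pace and stop on an object; "grip_force" is the grip in N (left out, the last holds). Time passes only in rows, so rows that do not move let the fingers close. It gives the time, the measured TCP pose, the force and the opening at its end, in the units of the state.
- manip.state(): the state, without advancing time (a new reading comes with each control period).
- get_image(name): name is "side" or "top"; returns a dict with "image" (480x640x3 uint8, red, green, blue), "K" (3x3 intrinsics, pixels), "xyz" and "orientation" of the camera in the world. Camera axes: x right, y down, z forward; pixel columns grow to the right and rows downward; lengths in m; the calibration is good to about 2 mm. A picture is of the moment at which its call begins. There is no depth.
- ticket.sign_off(): hands the job in, once; it reports no verdict.
Trained networks look in a picture, given as the dict that the camera call returned (one of the last four; its "shot" number tells which), for a name from the list of things; names that differ only in an ending like _2 or _b are one class to them, and where a whole thing is asked for, a point or a joint stands for the part that bears it (a point fixed in the world has none). Each returns a list of dicts, best first, with "confidence" (0 to 1); they miss things now and then, are a little off and sometimes report something else, mostly with a low value. They report only what shows in the picture. A call takes as long as a camera call.
- silhouettes(picture, query): "mask" (480x640 bool, what is visible of it) and "rect" ([left, top, right, bottom] in pixels, round what is visible of it).
- landmark_of(picture, query): "xy" ([column, row] in pixels: a listed point, or the origin of a listed thing).
The state is a dict: "clock": time; "joint_pos": joint angles; "qvel": joint speeds; "tau": joint torques, N m; "position": TCP position; "orientation": TCP orientation; "wrist_force": force on the tool from outside, world axes, zero at the start; "moment": the same for the moment, N m; "finger_gap": finger opening in m.
Only numpy, scipy, OpenCV 4.12 (cv2) and the standard library are available. Lean on these libraries where they do the work, as an engineer would, in place of code of your own. Each camera call takes 0.05 s, during which the arm holds its last target.

TASK

A colleague is about to screw the aluminium bracket to the sprung fence of the assembly jig and needs a third hand. First swing the jig's stop arm out until it stands square (90 degrees) to the fence; then set the bracket flat on the jig's bed, its long drilled edge flat against the fence and its end close beside the stop arm (touching or within a few millimetres), and press it straight against the fence with a steady 8 N or so, which pushes the fence back until its front face is level with the white index line, never to the end of its travel. Finish while holding: the program ends with the gripper still pressing the bracket there, nothing let go; leave the screwdriver, the cassette and the label roll where they lie.

Things in the scene. Friction and masses are not known exactly. Their poses are not given: they have to be found in the camera images.
- jig: Assembly jig fixed to the bench: grey bed plate 200 (x) by 240 mm (y), 14 mm thick; fence on its far (+x) side, 26 mm high rear block behind it, stop arm pivoted at its +y side. Origin under the bed's centre, on the bench; x = pressing direction (square to the fence), y along the fence, z up. Yaw within 0.25 rad. White index line on the bed at jig x +46 mm, y -117 to -103 mm.
- fence_face (a point): Point on the front face (towards the robot) of the aluminium fence bar, 12 mm above the bed, at jig y = 0; moves with the fence. Unpressed it is at jig x = +30 mm. The bar is 12 mm thick, reaches 22 mm above the bed and runs from jig y -99 to +69 mm. Axes as the jig's.
- fence (a joint): How far the fence is pushed back along jig +x against its springs (m): 0 free, 0.035 end of travel. Spring rate 500 N/m with no preload and about 0.2 N of friction, so 8 N pushes it back 16 mm, level with the index line.
- stop_arm (a joint): Angle between stop arm and fence (rad). At 0 the arm lies along the fence, pointing to jig -y; it grows as its free end swings towards jig -x (the robot); 1.571 is square to the fence, pointing along jig -x; ends at 0 and 2.4. Stays where it is left (friction 0.25 N m, about 2.5 N at the knob). Starts between 0.25 and 0.85, across the bracket's seat.
- stop_arm_hinge (a point): Vertical pivot axis of the stop arm, at jig x +20, y +90 mm, 9 mm above the bed. The dark steel arm is 16 mm wide (8 mm either side of the line from pivot to knob), 108 mm long and reaches 17 mm above the bed. When square, its face towards the bracket lies at jig y = +82 mm.
- stop_arm_knob (a point): Point on the axis of the upright black knob at the stop arm's free end, 46 mm above the bed, 100 mm from the pivot axis. The knob is a round post 16 mm across, graspable from 24 to 64 mm above the bed, top at 67 mm; it turns with the arm.
- bracket_tab (a point): Centre of the upright tab of the loose aluminium bracket (0.2 to 0.33 kg). Foot plate 70 (x) by 80 mm (y), 12 mm thick; tab 12 mm thick (x), 42 mm wide (y), up to 60 mm above the underside, its middle 50 mm behind the front edge; this point is 36 mm above the underside. x points to the front edge, z up. Starts flat on the bench right of the jig, yaw within 0.6 rad.
- bracket_front (a point): Middle of the bracket's front face, the long (80 mm) drilled edge that goes against the fence, 6 mm above the underside; x points out of that face, y along it.
- bracket: The bracket as a whole; origin at the centre of the foot's underside, axes as at the tab.
- screwdriver: Bystander: loose screwdriver, 131 mm long, lying left of the jig; origin under its middle.
- cassette: Bystander: small loose cassette with a block on it, 29 by 40 by 12 mm, on the right in front of the microscope; origin at the centre of its underside.
- label_roll: Bystander: loose white roll of labels, 62 mm across, 26 mm high, on the right beyond the bracket; origin at the centre of its underside.

How it is judged:
On the way, in this order (a step that is already met when the one before it is completed fails the run):
1. the stop arm stands square to the fence, the bracket not yet against the fence (value of joint stop_arm between 1.4508 and 1.6908 rad and contact force between bracket and fence below 0.5 N), for 0.2 s.
2. the bracket presses on the fence (contact force between bracket and fence above 3 N), for 0.2 s.
At the end, for the whole second after the job is handed in: Still held: stop arm within 0.12 rad of square; bracket flat on the bed (4 mm, 0.06 rad), drilled edge flat on the fence (0.07 rad), its end within 12 mm of the arm's face; bracket and fence press with 4.5 to 12.5 N, fence pushed back 9 to 24 mm, by the fingers (value of joint stop_arm between 1.4508 and 1.6908 rad and contact force between bracket and fence between 4.5 and 12.5 N and value of joint fence between 0.009 and 0.024 m and contact force between the fingers and bracket above 2 N and x of bracket_front in the frame of fence_face between -0.004 and 0.003 m and angle between the x axis of bracket_front and the x axis of fence_face, either way round below 0.07 rad and y of bracket_front in the frame of jig between 0.03 and 0.048 m and z of bracket_front in the frame of jig below 0.024 m and angle between bracket's own z axis and vertical below 0.06 rad); the arm keeps its last pose, push and grip.
It fails at once if the fence is driven to the end of its travel (value of joint fence above 0.033 m).
It fails at once if a bystander is moved by more than 20 mm (distance of any of screwdriver, cassette, label_roll from where it was at the start of the episode above 0.02 m).
It also fails if it takes over 59 s, if anything falls off the work surface, if the arm or the gripper's body presses on something with over 40 N, if the wrist force passes 120 N, or if a joint passes its speed limit or range.

## Working session

There is one attempt and no reset: what is moved stays moved. The work goes in short steps, Python scripts to look and compute and a tool call to move; the robot and the scene stay as the last step left them, time stands still between calls to the robot, and variables do not carry over. Pictures are saved under pics/ and viewed, and the job is handed in when it is done.

Besides the shell and the picture viewer there is one more tool, called after "Emit:" by a JSON object that holds its "api" and its "payload", one argument or row to a line. play_rows: Moves the arm, as the interface text tells. Its arguments: {"type":"object","properties":{"series":{"type":"array"},"grip_force":{"type":"number"}},"required":["series"]}

```bash
ls; mkdir -p pics
cat > h.py <<'E'
import numpy as np, cv2
from scipy.spatial.transform import Rotation as R
from station import manip, get_image, ticket, silhouettes, landmark_of
def rot(q): return R.from_quat([q[1],q[2],q[3],q[0]]).as_matrix()
def ray(p,uv):
    K=np.array(p['K']); d=np.linalg.inv(K)@np.array([uv[0],uv[1],1.]); return np.array(p['xyz']), rot(p['orientation'])@d
def atz(p,uv,z):
    o,d=ray(p,uv); return o+d*(z-o[2])/d[2]
def proj(p,X):
    c=rot(p['orientation']).T@(np.array(X)-np.array(p['xyz'])); k=np.array(p['K'])@c; return k[:2]/k[2]
def tri(obs):
    A=np.zeros((3,3));b=np.zeros(3)
    for p,uv in obs:
        o,d=ray(p,uv); d=d/np.linalg.norm(d); M=np.eye(3)-np.outer(d,d); A+=M;b+=M@o
    X=np.linalg.solve(A,b); return X,[np.linalg.norm(proj(p,X)-uv) for p,uv in obs]
def save(p,n): cv2.imwrite('pics/'+n+'.png',cv2.cvtColor(p['image'],cv2.COLOR_RGB2BGR))
E
python3 - <<'E'
from h import *
s=manip.state()
for k in s: print(k,np.round(s[k],4))
t=get_image('top');d=get_image('side')
save(t,'t0');save(d,'s0')
for p in(t,d):print(np.round(p['xyz'],3),np.round(p['orientation'],3),p['K'])
for n in 'jig fence_face stop_arm_hinge stop_arm_knob bracket_tab bracket_front bracket screwdriver cassette label_roll'.split():
    obs=[]
    for p,nm in((t,'t'),(d,'s')):
        r=landmark_of(p,n)
        print(n,nm,[(np.round(x['xy'],1).tolist(),round(x['confidence'],2)) for x in r[:2]])
        if r: obs.append((p,np.array(r[0]['xy'])))
    if len(obs)==2:
        X,e=tri(obs);print('   ',X.round(4),np.round(e,1))
E
```

```text
pics
clock 0.0
joint_pos [ 1.1367  0.0528  1.4017 -0.      1.6886 -0.0703]
qvel [ 0.0004 -0.0003 -0.0004  0.0014  0.0009 -0.    ]
tau [ 2.00000e-04 -3.81663e+01 -3.60185e+01 -1.00000e-04  6.30000e-03
  0.00000e+00]
position [0.1866 0.4904 0.2415]
orientation [ 0.6953  0.1274  0.6956 -0.1284]
wrist_force [ 0.0476  0.5217 -0.0868]
moment [-0.0012 -0.0819 -0.046 ]
finger_gap 0.0856
[0.277 0.15  1.465] [ 0.066 -0.696  0.713 -0.063] [[618.58207659   0.         317.08705321]
 [  0.         618.58207659 253.11313695]
 [  0.           0.           1.        ]]
[0.19  1.13  0.498] [ 0.08  -0.143  0.82  -0.548] [[490.73860476   0.         318.42698164]
 [  0.         490.73860476 236.92084651]
 [  0.           0.           1.        ]]
jig t [([272.2, 255.9], 0.64)]
jig s [([286.1, 282.2], 0.81)]
    [ 0.5453  0.2608 -0.0023] [0.2 0.2]
fence_face t [([271.7, 242.4], 0.68)]
fence_face s [([276.7, 267.8], 0.88)]
    [0.5703 0.2588 0.0273] [1.1 1.3]
stop_arm_hinge t [([235.0, 250.6], 0.9)]
stop_arm_hinge s [([258.9, 293.7], 0.72)]
    [0.5624 0.3502 0.0116] [1.7 2.1]
stop_arm_knob t [([273.5, 259
[... 182 characters left out ...]
.0867  0.0327] [1.  0.8]
bracket_front t [([409.4, 267.5], 0.71), ([388.8, 228.8], 0.22)]
bracket_front s [([290.5, 278.9], 0.31)]
    [ 0.5988 -0.0744 -0.1765] [23.9 22.1]
bracket t [([416.3, 281.3], 0.95)]
bracket s [([356.4, 231.2], 0.64), ([265.3, 343.1], 0.36)]
    [ 0.477  -0.0825 -0.0023] [0.6 0.5]
screwdriver t [([180.0, 281.9], 0.75), ([423.0, 284.5], 0.74)]
screwdriver s [([266.5, 346.5], 0.84)]
    [ 0.4893  0.4837 -0.0066] [0.3 0.4]
cassette t [([390.0, 231.9], 0.68), ([412.7, 281.4], 0.48)]
cassette s [([303.5, 233.5], 0.63)]
    [ 0.6049 -0.0247 -0.0082] [2.3 2.1]
label_roll t [([434.0, 225.5], 0.65)]
label_roll s [([319.8, 221.0], 0.79)]
    [ 0.6072 -0.1353 -0.0089] [2.3 1.9]
```

View pics/t0.png

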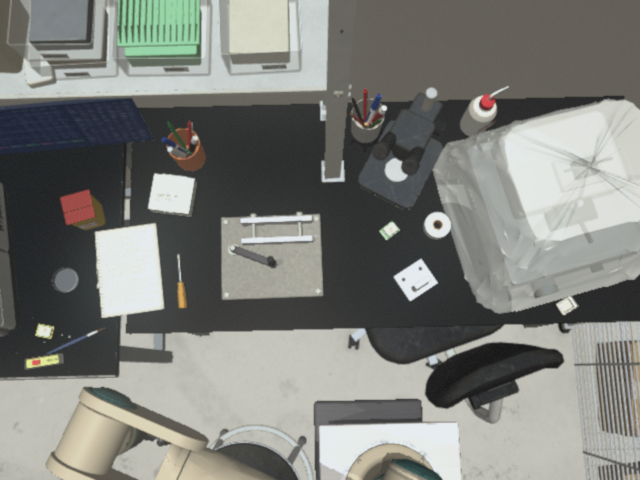

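View pics/s0.png

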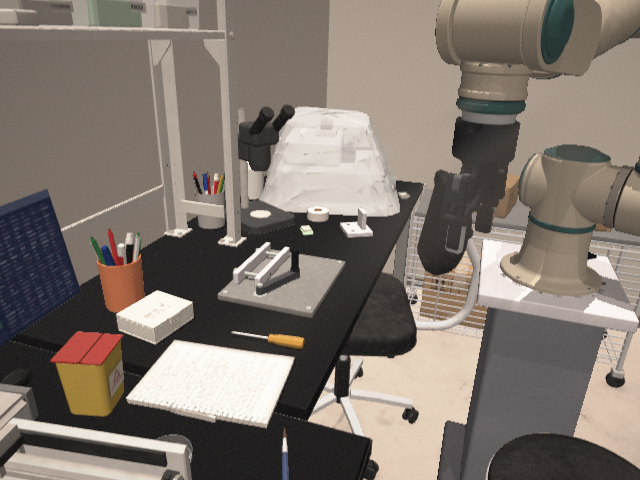

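Run:
```python
import cv2
a=cv2.imread('pics/t0.png')[200:330,150:470]
cv2.imwrite('pics/t0c.png',cv2.resize(a,None,fx=2.5,fy=2.5,interpolation=cv2.INTER_CUBIC))
a=cv2.imread('pics/s0.png')[170:400,190:440]
cv2.imwrite('pics/s0c.png',cv2.resize(a,None,fx=2.6,fy=2.6,interpolation=cv2.INTER_CUBIC))
```

```text
(no output)
```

View pics/t0c.png

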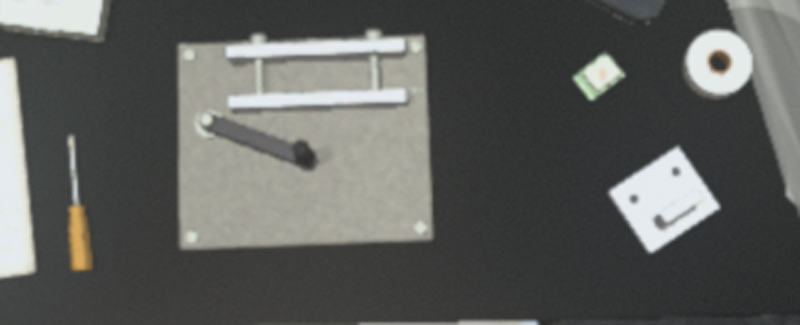

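View pics/s0c.png

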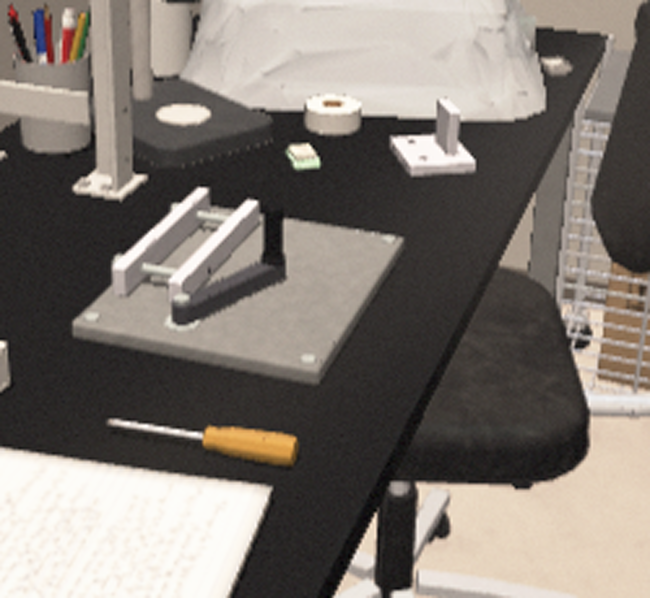

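The top view shows the jig bed at about (221..323, 214..300) and the bracket foot at (394..438, 259..301), with its holes, and so its drilled front edge, facing up-left. The arm lies about 0.3–0.4 rad out across the seat. Next I fit the poses from the masks.

```bash
cat > fit.py <<'E'
from h import *
from scipy.optimize import least_squares
def quad(mask):
    c=max(cv2.findContours(mask.astype(np.uint8),cv2.RETR_EXTERNAL,cv2.CHAIN_APPROX_NONE)[0],key=cv2.contourArea)
    return c,cv2.boxPoints(cv2.minAreaRect(c))
def box(w,h,z): return np.array([[a*w/2,b*h/2,zz] for a in(-1,1) for b in(-1,1) for zz in z])
def place(P,x,y,a): 
    c,s=np.cos(a),np.sin(a); return np.c_[x+P[:,0]*c-P[:,1]*s,y+P[:,0]*s+P[:,1]*c,P[:,2]]
def sil(p,parts,pose):
    m=np.zeros((480*8,640*8),np.uint8)
    for P in parts:
        uv=np.array([proj(p,X) for X in place(P,*pose)])
        cv2.fillConvexPoly(m,cv2.convexHull(np.round((uv+.5)*8).astype(np.int32)),1)
    return cv2.resize(m.astype(np.float32),(640,480),interpolation=cv2.INTER_AREA)
def fit(ps,masks,parts,x0):
    from scipy.optimize import minimize
    def f(v):
        return sum(np.abs(sil(p,parts,(v[0],v[1],v[2]*5))-m).sum() for p,m in zip(ps,masks))
    x0=np.array([x0[0],x0[1],x0[2]/5])
    r=minimize(f,x0,method='Nelder-Mead',options=dict(initial_simplex=np.vstack([x0]+[x0+d for d in np.diag([.008,.008,.02])]),xatol=1e-4,fatol=.3,maxiter=80))
    return np.array([r.x[0],r.x[1],r.x[2]*5]),r.fun,[m.sum() for m in masks]
BR=[box(.07,.08,(0,.012)), box(.012,.042,(.012,.06))+np.array([-.015,0,0])]
E
python3 - <<'E'
from fit import *
t=get_image('top');d=get_image('side')
for n,parts,x0 in(('jig',[box(.2,.24,(0,.014))],(.545,.26,.05)),('bracket',BR,(.477,-.083,.56))):
    ms=[]
    for p in(t,d):
        r=silhouettes(p,n);print(n,[(x['confidence'],x['rect'],int(x['mask'].sum())) for x in r[:2]]);ms.append(r[0]['mask'].astype(np.float32))
    c,q=quad(ms[0]);print(q.tolist())
    for sub in((0,),(1,),(0,1)):
        print(sub,fit([(t,d)[i] for i in sub],[ms[i] for i in sub],parts,x0))
C=dict(jig=[(221.2,217.6),(320,214),(222,299.6),(323.2,295.6)])
J=np.array([atz(t,u,.014) for u in C['jig']]);print(J.round(4), J.mean(0))
B=np.array([atz(t,u,.012) for u in [(393.6,276.4),(421.6,258.8),(437.6,283.6),(410,300.8)]]);print(B.round(4),B.mean(0))
E
```

```text
jig [(0.88, [221.5, 212.1, 324.4, 303.6], 8299)]
jig [(0.75, [220.6, 241.2, 345.4, 318.3], 5868)]
[[219.19398498535156, 214.7290496826172], [320.8993225097656, 212.4689178466797], [322.79913330078125, 297.96002197265625], [221.09378051757812, 300.22015380859375]]
(0,) (array([0.54281249, 0.26152054, 0.01166825]), np.float64(204.578125), [np.float32(8299.0)])
(1,) (array([0.54746306, 0.25826028, 0.02303435]), np.float64(397.9375), [np.float32(5868.0)])
(0, 1) (array([0.54410411, 0.26095656, 0.01435135]), np.float64(776.90625), [np.float32(8299.0), np.float32(5868.0)])
bracket [(0.81, [393.9, 260.0, 436.5, 306.5], 1029)]
bracket [(0.83, [340.5, 208.0, 370.9, 236.2], 480)]
[[392.3846130371094, 277.076904296875], [420.9999694824219, 258.0], [437.9230651855469, 283.3846435546875], [409.3077087402344, 302.4615478515625]]
(0,) (array([ 0.47746757, -0.07892352,  0.56039168]), np.float64(36.21875), [np.float32(1029.0)])
(1,) (array([ 0.48178822, -0.08106569,  0.48294155]), np.float64(54.84375), [np.float32(480.0)])
(0, 1) (array([ 0.47840439, -0.07896654,  0.55193207]), np.float64(132.21875), [np.float32(1029.0), np.float32(480.0)])
[[0.6398 0.3819 0.014 ]
 [0.6428 0.1433 0.014 ]
 [0.4412 0.3791 0.014 ]
 [0.4449 0.1406 0.014 ]] [0.54215459 0.26121163 0.014     ]
[[ 0.4867 -0.0274  0.012 ]
 [ 0.5274 -0.096   0.012 ]
 [ 0.467  -0.1305  0.012 ]
 [ 0.4279 -0.0633  0.012 ]] [ 0.47725802 -0.07927482  0.012     ]
```

```bash
cat >> h.py <<'E'
JIG=np.array([.543,.261,.0125])
def jw(x,y,z=0):
    c,s=np.cos(JIG[2]),np.sin(JIG[2]); return np.array([JIG[0]+x*c-y*s,JIG[1]+x*s+y*c,z+.014])
def down(phi):
    c,s=np.cos(phi),np.sin(phi); return np.array([[0,0,-1.],[c,s,0],[s,-c,0]]).T
def need(pos,phi):
    """turn needed (deg, tool axes) and then the shift in tool axes AFTER the turn; phi mod pi nearest"""
    s=manip.state(); M=rot(s['orientation']); 
    best=None
    for k in(-1,0,1):
        T=down(phi+k*np.pi); rv=np.degrees(R.from_matrix(M.T@T).as_rotvec())
        if best is None or np.linalg.norm(rv)<np.linalg.norm(best[0]): best=(rv,T)
    rv,T=best
    print('tcp',s['position'].round(4) if hasattr(s['position'],'round') else s['position'],'axes y',M[:,1].round(3),'turn',rv.round(2),'shift',(T.T@(np.array(pos)-np.array(s['position']))).round(4),'J',np.round(s['joint_pos'],2),'F',np.round(s['wrist_force'],2),'gap',round(s['finger_gap'],4),'t',s['clock'])
E
python3 - <<'E'
from h import *
print(manip.finger_overhang,[a for a in dir(manip) if a[0]!='_'])
th=.345
k=jw(.02-.1*np.sin(th),.09-.1*np.cos(th),.038);print(k)
need(k,JIG[2]-th); need(k+[0,0,.06],JIG[2]-th)
E
```

```text
0.011 ['MotionError', 'finger_overhang', 'state']
[0.52923275 0.25672003 0.052     ]
tcp [0.1868 0.4907 0.2423] axes y [0.356 0.935 0.   ] turn [88.21 -0.   -0.  ] shift [0.1903 0.4001 0.1093] J [ 1.14  0.05  1.4   0.    1.69 -0.07] F [-0.19 -0.44 -0.46] gap 0.0855 t 1.4
tcp [0.1868 0.4907 0.2423] axes y [0.356 0.935 0.   ] turn [88.21 -0.   -0.  ] shift [0.1303 0.4001 0.1093] J [ 1.14  0.05  1.4   0.    1.69 -0.07] F [-0.19 -0.44 -0.46] gap 0.0855 t 1.4
```

Emit:
{"api": "play_rows", "payload": {
  "series": [
    [0,0,0,8.02,0,0,-0.2],
    [0,0,0,8.02,0,0,-0.2],
    [0,0,0,8.02,0,0,-0.2],
    [0,0,0,8.02,0,0,-0.2],
    [0,0,0,8.02,0,0,-0.2],
    [0,0,0,8.02,0,0,-0.2],
    [0,0,0,8.02,0,0,-0.2],
    [0,0,0,8.02,0,0,-0.2],
    [0,0,0,8.02,0,0,-0.2],
    [0,0,0,8.02,0,0,-0.2],
    [0,0,0,8.02,0,0,-0.2]
  ],
  "grip_force": 40
}}

```text
clock: 2.5
position: [0.1868, 0.4907, 0.2423]
orientation: [0.409, 0.577, 0.409, -0.577]
wrist_force: [0.0, -0.1, 0.6]
finger_gap: 0.0512
```

Emit:
{"api": "play_rows", "payload": {
  "series": [
    [0.005,0.04,0.011,0,0,0,-0.2],
    [0.005,0.04,0.011,0,0,0,-0.2],
    [0.005,0.04,0.011,0,0,0,-0.2],
    [0.005,0.04,0.011,0,0,0,-0.2],
    [0.005,0.04,0.011,0,0,0,-0.2],
    [0.005,0.04,0.011,0,0,0,-0.2],
    [0.005,0.04,0.011,0,0,0,-0.2],
    [0.005,0.04,0.011,0,0,0,-0.2],
    [0.005,0.04,0.011,0,0,0,-0.2],
    [0.005,0.04,0.011,0,0,0,-0.2],
    [0,0,0,0,0,0,-0.2],
    [0,0,0,0,0,0,-0.2]
  ]
}}

```text
clock: 3.7
position: [0.5292, 0.2555, 0.1918]
orientation: [-0.41, -0.576, -0.41, 0.577]
wrist_force: [-0.2, 1.0, 0.4]
finger_gap: 0.0513
```

Run:
```python
from h import *
th=.345
k=jw(.02-.1*np.sin(th),.09-.1*np.cos(th),.038)
need(k,JIG[2]-th)
t=get_image('top');d=get_image('side');save(t,'t1');save(d,'s1')
a=cv2.imread('pics/s1.png')[130:330,190:440];cv2.imwrite('pics/s1c.png',cv2.resize(a,None,fx=3,fy=3))
r=[landmark_of(p,'stop_arm_knob') for p in(t,d)]
print(r)
```

```text
tcp [0.5292 0.2555 0.1918] axes y [ 0.945 -0.328 -0.001] turn [-0.1   0.02  0.06] shift [ 0.1398 -0.0004 -0.0012] J [0.39 0.25 1.28 0.   1.61 0.72] F [-0.19  1.01  0.41] gap 0.0513 t 3.7
[[{'xy': [271.8, 261.8], 'confidence': 0.42}], []]
```

View pics/s1c.png

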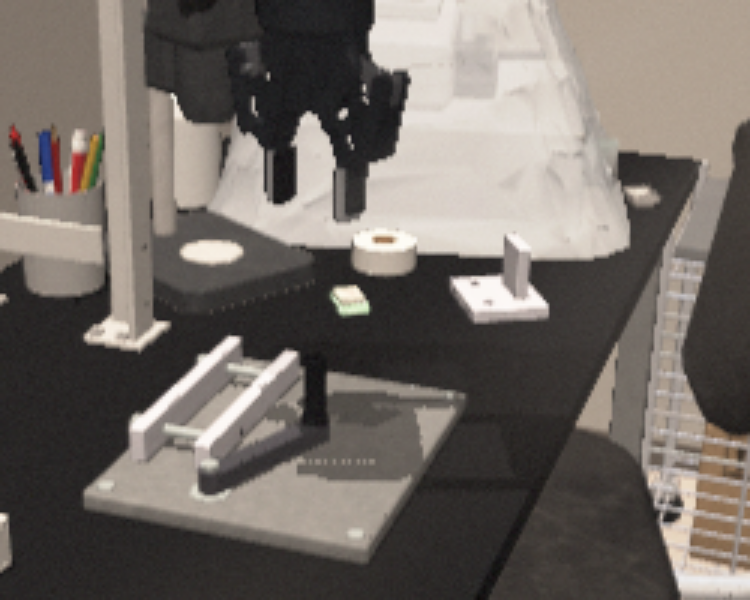

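The knob (crop ≈(315,385)) stands right under the gap between the fingers. I descend.

Emit:
{"api": "play_rows", "payload": {
  "series": [
    [0.02,0,0,0,0,0,-0.2],
    [0.02,0,0,0,0,0,-0.2],
    [0.02,0,0,0,0,0,-0.2],
    [0.02,0,0,0,0,0,-0.2],
    [0.015,0,0,0,0,0,-0.2],
    [0.015,0,0,0,0,0,-0.2],
    [0.015,0,0,0,0,0,-0.2],
    [0.015,0,0,0,0,0,-0.2],
    [0,0,0,0,0,0,-0.2],
    [0,0,0,0,0,0,-0.2]
  ]
}}

```text
clock: 4.9
position: [0.529, 0.2561, 0.0523]
orientation: [-0.41, -0.576, -0.41, 0.576]
wrist_force: [0.3, -1.5, 0.2]
finger_gap: 0.0511
```

Emit:
{"api": "play_rows", "payload": {
  "series": [
    [0,0,0,0,0,0,0.1],
    [0,0,0,0,0,0,0.4],
    [0,0,0,0,0,0,0.6],
    [0,0,0,0,0,0,0.8],
    [0,0,0,0,0,0,1],
    [0,0,0,0,0,0,1]
  ],
  "grip_force": 20
}}

```text
clock: 5.5
position: [0.5292, 0.2562, 0.053]
orientation: [0.41, 0.576, 0.41, -0.576]
wrist_force: [-2.9, -1.0, 5.5]
finger_gap: 0.0152
```

Run:
```python
from h import *
th=.345
k=jw(.02-.1*np.sin(th),.09-.1*np.cos(th),.038)
need(k,JIG[2]-th)
t=get_image('top');d=get_image('side');save(t,'t2');save(d,'s2')
a=cv2.imread('pics/s2.png')[130:330,190:440];cv2.imwrite('pics/s2c.png',cv2.resize(a,None,fx=3,fy=3))
h=jw(.02,.09)
d=np.array(manip.state()['position'])-h; print(np.hypot(*d[:2]),'th',np.arctan2(-d[0],-d[1])+JIG[2])
```

```text
tcp [0.5292 0.2562 0.053 ] axes y [ 0.945 -0.327  0.001] turn [-0.01 -0.04 -0.03] shift [ 0.001  -0.0001 -0.0005] J [0.39 0.37 1.43 0.   1.35 0.72] F [-2.88 -0.98  5.5 ] gap 0.0152 t 5.5
0.10050945079924234 th 0.3442913610293893
```

View pics/s2c.png

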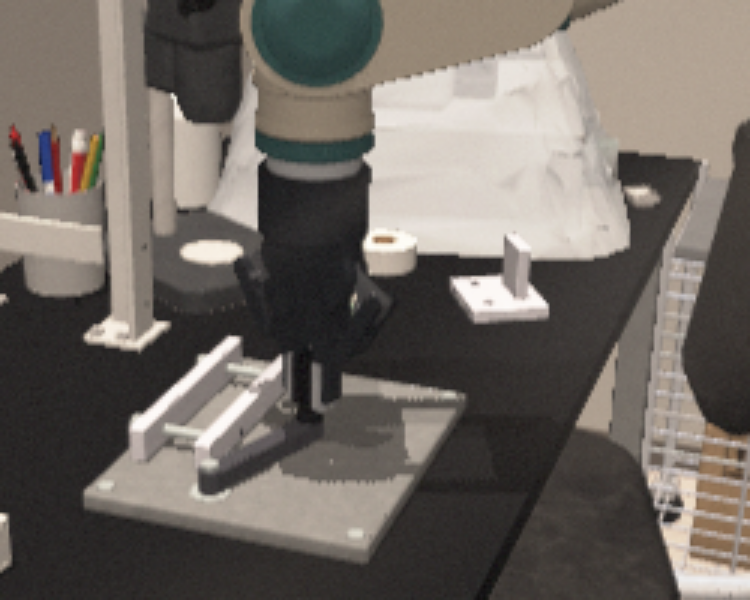

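Gap 15.2 mm, so the knob is gripped, at about 0.344 rad. Now the arc: 14 × 5.02°, radius 100 mm.

Emit:
{"api": "play_rows", "payload": {
  "series": [
    [0,-0.00875,-0.0004,5.02,0,0,1],
    [0,-0.00875,-0.0004,5.02,0,0,1],
    [0,-0.00875,-0.0004,5.02,0,0,1],
    [0,-0.00875,-0.0004,5.02,0,0,1],
    [0,-0.00875,-0.0004,5.02,0,0,1],
    [0,-0.00875,-0.0004,5.02,0,0,1],
    [0,-0.00875,-0.0004,5.02,0,0,1],
    [0,-0.00875,-0.0004,5.02,0,0,1],
    [0,-0.00875,-0.0004,5.02,0,0,1],
    [0,-0.00875,-0.0004,5.02,0,0,1],
    [0,-0.00875,-0.0004,5.02,0,0,1],
    [0,-0.00875,-0.0004,5.02,0,0,1],
    [0,-0.00875,-0.0004,5.02,0,0,1],
    [0,-0.00875,-0.0004,5.02,0,0,1],
    [0,0,0,0,0,0,1],
    [0,0,0,0,0,0,1]
  ]
}}

```text
clock: 7.2
position: [0.4604, 0.3508, 0.053]
orientation: [-0.004, -0.706, -0.005, 0.708]
wrist_force: [-10.5, 1.7, 8.1]
finger_gap: 0.0154
```

Run:
```python
from h import *
th=1.571
k=jw(.02-.1*np.sin(th),.09-.1*np.cos(th),.038)
need(k,JIG[2]-th)
t=get_image('top');d=get_image('side');save(t,'t3');save(d,'s3')
a=cv2.imread('pics/s3.png')[130:330,190:440];cv2.imwrite('pics/s3c.png',cv2.resize(a,None,fx=3,fy=3))
h=jw(.02,.09)
d=np.array(manip.state()['position'])-h; print(np.hypot(*d[:2]),'th',np.arctan2(-d[0],-d[1])+JIG[2])
```

```text
tcp [0.4604 0.3508 0.053 ] axes y [ 0.013 -1.    -0.002] turn [0.02 0.13 0.09] shift [ 0.001   0.0008 -0.0014] J [0.59 0.34 1.46 0.   1.34 2.14] F [-10.52   1.66   8.13] gap 0.0154 t 7.2
0.10144316631092763 th 1.578505899290992
```

View pics/s3c.png

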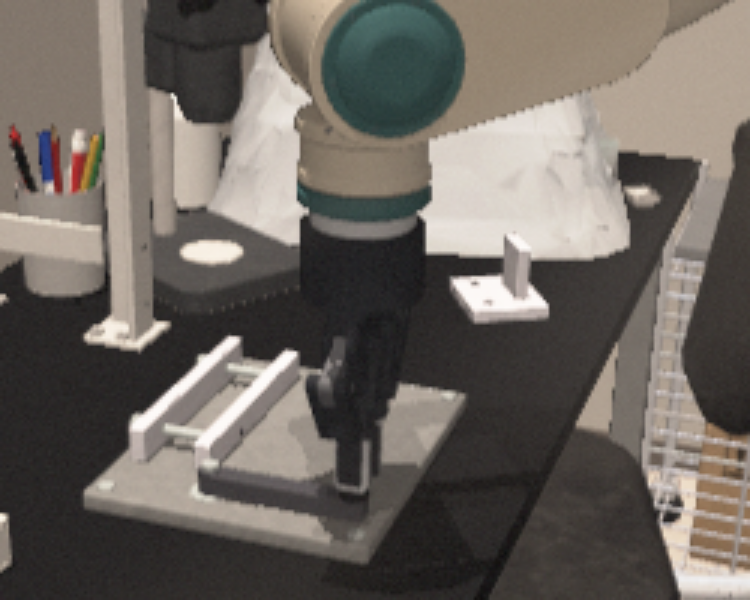

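The arm was turned to about 1.578 rad and looks square. I release and lift.

Emit:
{"api": "play_rows", "payload": {
  "series": [
    [0,0,0,0,0,0,0.4],
    [0,0,0,0,0,0,0],
    [0,0,0,0,0,0,0],
    [0,0,0,0,0,0,0],
    [-0.02,0,0,0,0,0,0],
    [-0.03,0,0,0,0,0,0],
    [-0.03,0,0,0,0,0,0],
    [-0.03,0,0,0,0,0,0],
    [-0.03,0,0,0,0,0,-0.2],
    [0,0,0,0,0,0,-0.2]
  ]
}}

```text
clock: 8.3
position: [0.4635, 0.3505, 0.1977]
orientation: [0.002, 0.71, 0.006, -0.704]
wrist_force: [0.0, 0.6, 0.5]
finger_gap: 0.0515
```

```bash
cat >> h.py <<'E'
BRK=np.array([.4775,-.079,.556])
def brk(x,y,z):
    c,s=np.cos(BRK[2]),np.sin(BRK[2]); return np.array([BRK[0]+x*c-y*s,BRK[1]+x*s+y*c,z])
E
python3 - <<'E'
from h import *
T=brk(-.015,0,.15); print(T)
need(T,BRK[2])
E
```

```text
[ 0.4647594  -0.08691689  0.15      ]
tcp [0.4635 0.3505 0.1977] axes y [ 0.011 -1.    -0.005] turn [58.79 -0.26  0.48] shift [ 0.0477  0.2298 -0.3722] J [ 0.58  0.22  1.31 -0.    1.61  2.14] F [0.03 0.6  0.5 ] gap 0.0515 t 8.3
```

Emit:
{"api": "play_rows", "payload": {
  "series": [
    [0,0.0398,0.0003,0,0,0,-0.2],
    [0,0.0398,0.0003,0,0,0,-0.2],
    [0,0.0398,0.0003,0,0,0,-0.2],
    [0,0.0398,0.0003,0,0,0,-0.2],
    [0,0.0398,0.0003,0,0,0,-0.2],
    [0,0.0398,0.0003,0,0,0,-0.2],
    [0,0.0398,0.0003,0,0,0,-0.2],
    [0,0.0398,0.0003,0,0,0,-0.2],
    [0,0.0398,0.0003,0,0,0,-0.2],
    [0,0.0398,0.0003,0,0,0,-0.2],
    [0,0.0398,0.0003,0,0,0,-0.2],
    [0,0,0,0,0,0,-0.2]
  ]
}}

```text
clock: 9.5
position: [0.4629, -0.0921, 0.1915]
orientation: [-0.002, -0.707, -0.002, 0.707]
wrist_force: [0.1, -0.0, -0.0]
finger_gap: 0.0513
```

Emit:
{"api": "play_rows", "payload": {
  "series": [
    [0,0,0,-8.08,0,0,-0.2],
    [0,0,0,-8.08,0,0,-0.2],
    [0,0,0,-8.08,0,0,-0.2],
    [0,0,0,-8.08,0,0,-0.2],
    [0,0,0,-8.08,0,0,-0.2],
    [0,0,0,-8.08,0,0,-0.2],
    [0,0,0,-8.08,0,0,-0.2],
    [0,0,0,-8.08,0,0,-0.2],
    [0,0,0,-8.08,0,0,-0.2],
    [0,0,0,-8.08,0,0,-0.2],
    [0,0,0,-8.08,0,0,-0.2],
    [0,0,0,-8.08,0,0,-0.2],
    [0,0,0,-8.08,0,0,-0.2],
    [0,0,0,-8.08,0,0,-0.2],
    [0,0,0,-8.08,0,0,-0.2],
    [0,0,0,0,0,0,-0.2]
  ]
}}

```text
clock: 11.1
position: [0.4634, -0.0877, 0.1917]
orientation: [0.618, 0.343, 0.619, -0.343]
wrist_force: [0.1, -0.3, 0.3]
finger_gap: 0.0511
```

Run:
```python
from h import *
need(brk(-.015,0,.032),BRK[2])
t=get_image('top');d=get_image('side');save(t,'t4');save(d,'s4')
a=cv2.imread('pics/s4.png')[130:330,190:440];cv2.imwrite('pics/s4c.png',cv2.resize(a,None,fx=3,fy=3))
a=cv2.imread('pics/t4.png')[200:330,150:470];cv2.imwrite('pics/t4c.png',cv2.resize(a,None,fx=2.5,fy=2.5,interpolation=cv2.INTER_CUBIC))
r=landmark_of(t,'stop_arm_knob');r2=landmark_of(d,'stop_arm_knob');print(r,r2)
for p,q in((t,r),(d,r2)):
  if q:
    X=atz(p,q[0]['xy'],.060);v=X-jw(.02,.09);print(X,np.hypot(*v[:2]),np.arctan2(-v[0],-v[1])+JIG[2])
r2=landmark_of(d,'bracket_tab')
if r2: print(tri([(d,np.array(r2[0]['xy']))]*1+[(t,proj(t,brk(-.015,0,.036)))]), atz(d,r2[0]['xy'],.036))
```

```text
tcp [ 0.4634 -0.0877  0.1917] axes y [ 0.848  0.529 -0.   ] turn [ 0.1  -0.04  0.02] shift [1.597e-01 1.600e-03 1.000e-04] J [-0.27 -0.08  1.63  0.    1.59 -0.82] F [ 0.08 -0.33  0.3 ] gap 0.0511 t 11.1
[{'xy': [231.5, 288.5], 'confidence': 0.61}] [{'xy': [310.5, 282.3], 'confidence': 0.89}]
[0.46093289 0.35015168 0.06      ] 0.10094647928822803 1.5724855920285463
[0.45758956 0.3525823  0.06      ] 0.10429251057330641 1.5961387921948655
(array([ 0.4668299 , -0.08876405,  0.0242946 ]), [np.float64(0.2000620649249743), np.float64(0.23150858000267804)]) [ 0.46052177 -0.05867003  0.036     ]
```

View pics/s4c.png

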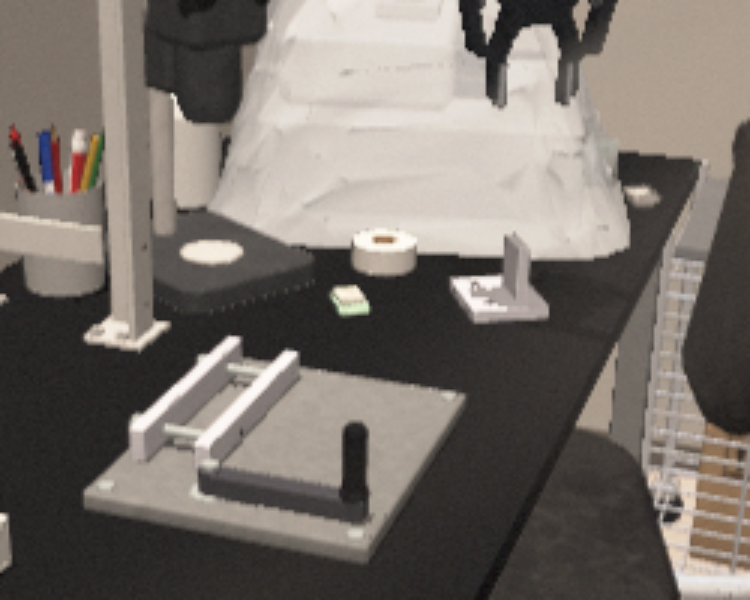

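View pics/t4c.png

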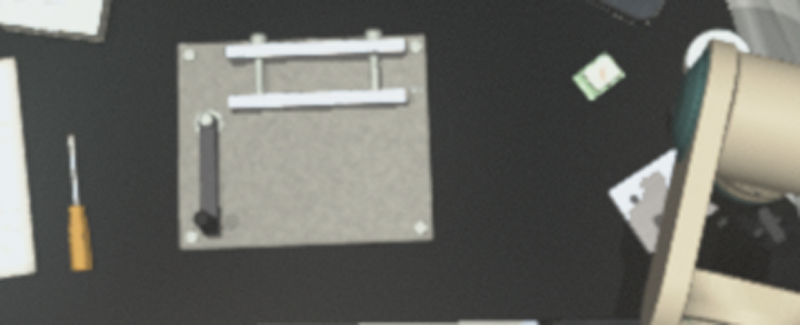

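The arm stands square (top: knob at about (231,288), arm parallel to the bed's edge). The open fingers are over the bracket tab. I descend and grip.

Emit:
{"api": "play_rows", "payload": {
  "series": [
    [0.025,0.0015,0,0,0,0,-0.2],
    [0.025,0,0,0,0,0,-0.2],
    [0.025,0,0,0,0,0,-0.2],
    [0.025,0,0,0,0,0,-0.2],
    [0.015,0,0,0,0,0,-0.2],
    [0.015,0,0,0,0,0,-0.2],
    [0.015,0,0,0,0,0,-0.2],
    [0.013,0,0,0,0,0,-0.2],
    [0,0,0,0,0,0,-0.2],
    [0,0,0,0,0,0,-0.2]
  ]
}}

```text
clock: 12.35
position: [0.4649, -0.0875, 0.0345]
orientation: [0.618, 0.344, 0.618, -0.344]
wrist_force: [-0.4, -0.3, -0.8]
finger_gap: 0.0515
```

Run:
```python
from h import *
need(brk(-.015,0,.032),BRK[2])
d=get_image('side');save(d,'s5')
a=cv2.imread('pics/s5.png')[160:260,300:425];cv2.imwrite('pics/s5c.png',cv2.resize(a,None,fx=6,fy=6,interpolation=cv2.INTER_CUBIC))
```

```text
tcp [ 0.4649 -0.0875  0.0345] axes y [0.85  0.527 0.   ] turn [-0.03 -0.   -0.  ] shift [ 0.0025  0.0002 -0.0005] J [-0.26  0.09  1.79  0.    1.26 -0.82] F [-0.37 -0.32 -0.83] gap 0.0515 t 12.35
```

View pics/s5c.png

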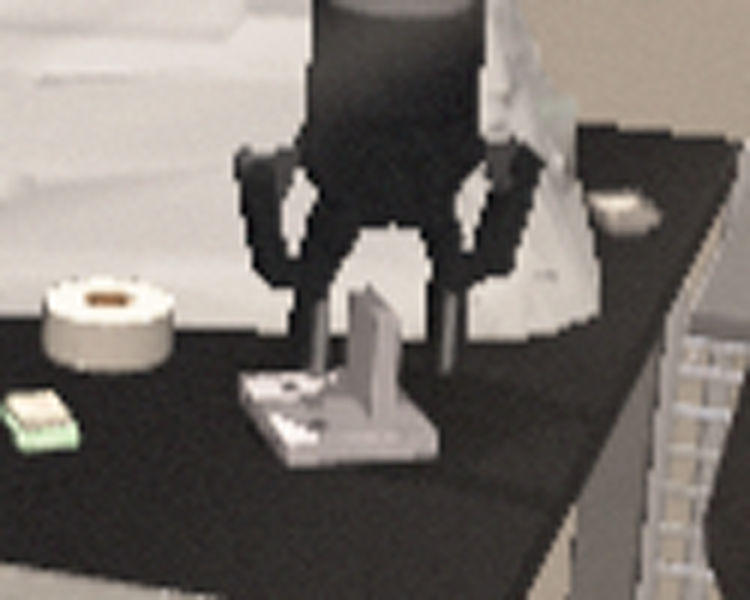

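The tab is between the fingers. I close at 40 N.

Emit:
{"api": "play_rows", "payload": {
  "series": [
    [0.0025,0,0,0,0,0,0.2],
    [0,0,0,0,0,0,0.5],
    [0,0,0,0,0,0,0.7],
    [0,0,0,0,0,0,1],
    [0,0,0,0,0,0,1],
    [0,0,0,0,0,0,1]
  ],
  "grip_force": 50
}}

```text
clock: 13.0
position: [0.4652, -0.0875, 0.0323]
orientation: [0.618, 0.344, 0.618, -0.343]
wrist_force: [0.9, 0.6, 3.7]
finger_gap: 0.0114
```

Emit:
{"api": "play_rows", "payload": {
  "series": [
    [-0.005,0,0,0,0,0,1],
    [-0.01,0,0,0,0,0,1],
    [-0.02,0,0,0,0,0,1],
    [-0.02,0,0,0,0,0,1],
    [-0.02,0,0,0,0,0,1],
    [-0.02,0,0,0,0,0,1],
    [-0.015,0,0,0,0,0,1],
    [0,0,0,0,0,0,1]
  ]
}}

```text
clock: 13.8
position: [0.4657, -0.0878, 0.1443]
orientation: [0.619, 0.344, 0.617, -0.343]
wrist_force: [0.1, 0.1, -2.0]
finger_gap: 0.0112
```

Run:
```python
from h import *
need(jw(-.034,.039,.11),JIG[2])
d=get_image('side');t=get_image('top');save(d,'s6');save(t,'t6')
a=cv2.imread('pics/s6.png')[130:260,280:440];cv2.imwrite('pics/s6c.png',cv2.resize(a,None,fx=4.5,fy=4.5,interpolation=cv2.INTER_CUBIC))
a=cv2.imread('pics/t6.png')[200:330,150:470];cv2.imwrite('pics/t6c.png',cv2.resize(a,None,fx=2.5,fy=2.5,interpolation=cv2.INTER_CUBIC))
```

```text
tcp [ 0.4657 -0.0878  0.1443] axes y [0.849 0.528 0.003] turn [31.14  0.13 -0.21] shift [ 0.0203  0.0477 -0.3868] J [-0.26 -0.04  1.69 -0.    1.49 -0.82] F [ 0.11  0.1  -1.96] gap 0.0112 t 13.8
```

View pics/s6c.png

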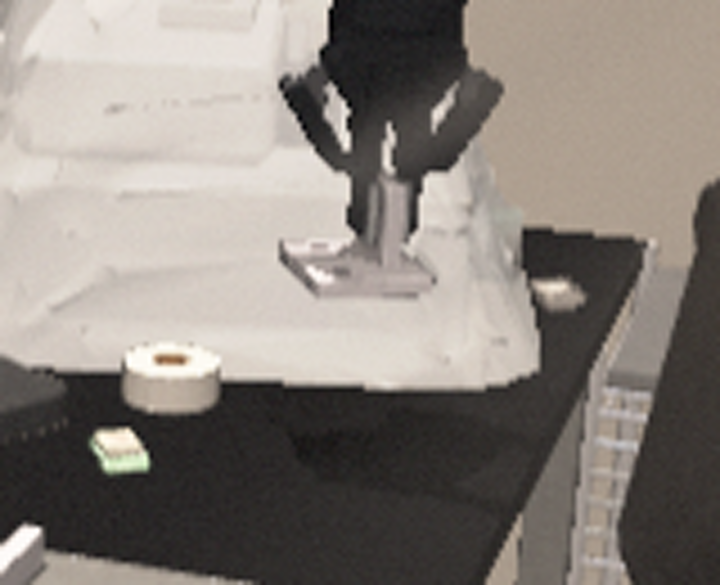

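View pics/t6c.png

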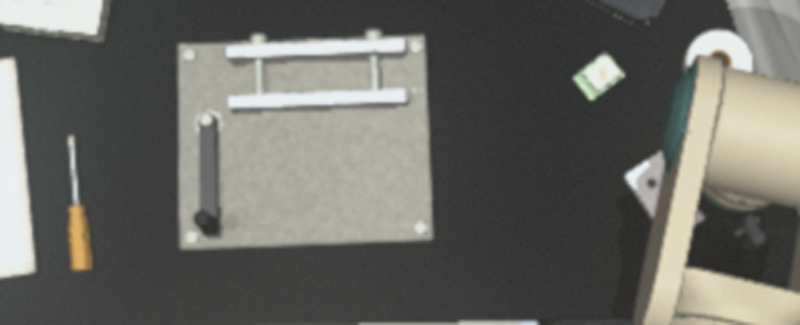

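Emit:
{"api": "play_rows", "payload": {
  "series": [
    [0,0,0,6.23,0.03,-0.04,1],
    [0,0,0,6.23,0.03,-0.04,1],
    [0,0,0,6.23,0.03,-0.04,1],
    [0,0,0,6.23,0.03,-0.04,1],
    [0,0,0,6.22,0.03,-0.04,1],
    [0,0,0,0,0,0,1]
  ]
}}

```text
clock: 14.5
position: [0.464, -0.0873, 0.1404]
orientation: [0.501, 0.496, 0.505, -0.498]
wrist_force: [-0.3, -0.2, -3.0]
finger_gap: 0.0112
```

Emit:
{"api": "play_rows", "payload": {
  "series": [
    [0,0.002,-0.015,0,0,0,1],
    [0,0.005,-0.035,0,0,0,1],
    [0,0.005,-0.04,0,0,0,1],
    [0,0.005,-0.04,0,0,0,1],
    [0,0.005,-0.04,0,0,0,1],
    [0,0.005,-0.04,0,0,0,1],
    [0,0.005,-0.04,0,0,0,1],
    [0,0.005,-0.04,0,0,0,1],
    [0,0.005,-0.04,0,0,0,1],
    [0,0.005,-0.035,0,0,0,1],
    [0,0,-0.015,0,0,0,1],
    [0,0,0,0,0,0,1],
    [0,0,0,0,0,0,1]
  ]
}}

```text
clock: 15.8
position: [0.5067, 0.2923, 0.1414]
orientation: [0.502, 0.495, 0.505, -0.498]
wrist_force: [-0.3, -0.6, -2.4]
finger_gap: 0.0116
```

Run:
```python
from fit import *
need(jw(-.034,.039,.11),JIG[2])
d=get_image('side');t=get_image('top');save(d,'s7');save(t,'t7')
a=cv2.imread('pics/s7.png')[150:340,190:430];cv2.imwrite('pics/s7c.png',cv2.resize(a,None,fx=3.1,fy=3.1,interpolation=cv2.INTER_CUBIC))
a=cv2.imread('pics/t7.png')[200:330,150:470];cv2.imwrite('pics/t7c.png',cv2.resize(a,None,fx=2.5,fy=2.5,interpolation=cv2.INTER_CUBIC))
for n in('bracket_front','bracket_tab','bracket'):
  for p in(t,d):
    r=landmark_of(p,n);print(n,r[:1])
```

```text
tcp [0.5067 0.2923 0.1414] axes y [ 1.     0.014 -0.005] turn [ 0.07 -0.03  0.3 ] shift [ 0.0174  0.0019 -0.0072] J [0.46 0.28 1.35 0.   1.52 0.44] F [-0.28 -0.65 -2.44] gap 0.0116 t 15.8
bracket_front [{'xy': [255.0, 243.1], 'confidence': 0.69}]
bracket_front [{'xy': [274.2, 237.5], 'confidence': 0.65}]
bracket_tab [{'xy': [253.0, 261.5], 'confidence': 0.6}]
bracket_tab [{'xy': [298.4, 227.1], 'confidence': 0.95}]
bracket [{'xy': [254.2, 260.5], 'confidence': 0.61}]
bracket [{'xy': [291.3, 241.2], 'confidence': 0.58}]
```

View pics/s7c.png

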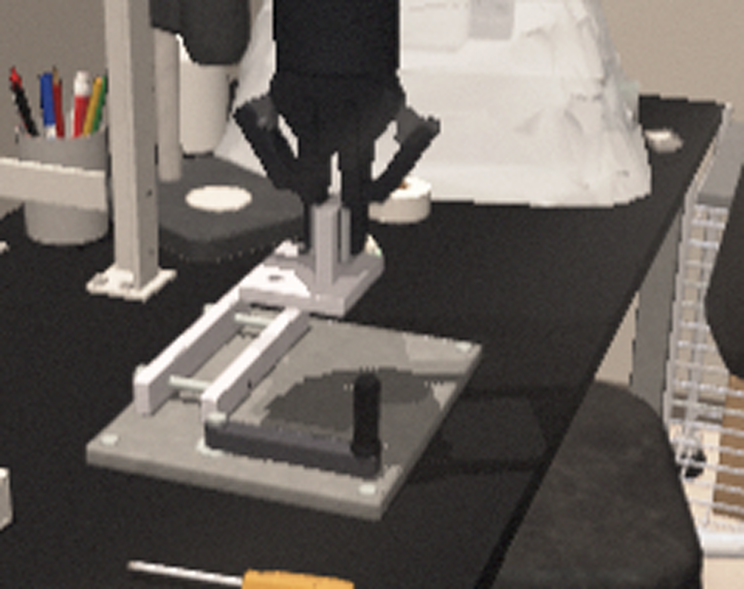

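View pics/t7c.png

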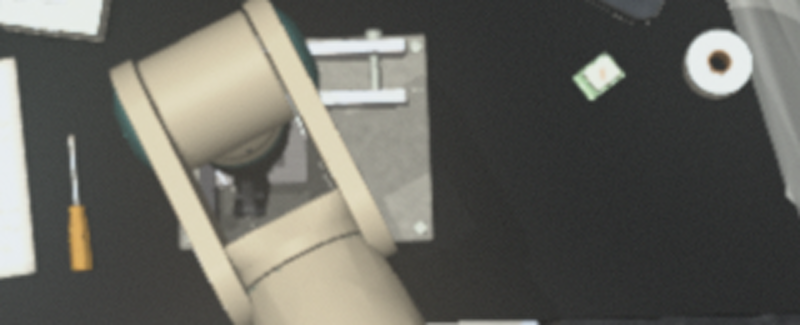

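Run:
```python
from h import *
d=get_image('side');t=get_image('top')
for n in('bracket_front','bracket_tab','bracket','stop_arm_hinge'):
  r=[(p,np.array(landmark_of(p,n)[0]['xy'])) for p in(t,d) if landmark_of(p,n)]
  print(n,[x[1] for x in r])
  if len(r)==2: print(tri(r))
T=manip.state()['position']; c,s=np.cos(.0125),np.sin(.0125)
for nm,o in(('tab',(0,0,.004)),('front',(.05,0,-.026)),('org',(.015,0,-.032))):
    X=np.array(T)+[o[0]*c-o[1]*s,o[0]*s+o[1]*c,o[2]];print(nm,X,proj(t,X),proj(d,X))
```

```text
bracket_front [array([386. , 229.5]), array([276.1, 238.4])]
(array([ 0.6451751 , -0.00776042, -0.02822604]), [np.float64(14.680582355300512), np.float64(13.469992218363702)])
bracket_tab [array([254.8, 262.1]), array([295.6, 225.5])]
(array([0.50973632, 0.28881749, 0.14354552]), [np.float64(1.5753382049676532), np.float64(1.7369591647970255)])
bracket [array([254.7, 259. ]), array([292. , 238.8])]
(array([0.51904454, 0.29117147, 0.11513834]), [np.float64(0.3399728627016804), np.float64(0.3785832043684138)])
stop_arm_hinge [array([259.6, 290.1])]
tab [0.50701512 0.2930979  0.14621118] [252.21662478 261.67664071] [297.8211907  225.54408454]
front [0.55701121 0.29372288 0.11621118] [253.31406846 241.83029349] [274.31359755 236.04336223]
org [0.52201395 0.2932854  0.11021118] [253.87407212 257.77023637] [290.578286   241.31857755]
```

Emit:
{"api": "play_rows", "payload": {
  "series": [
    [0,0.001,-0.0037,0,0,0.15,1],
    [0,0.001,-0.003,0,0,0.15,1],
    [0.015,0,0,0,0,0,1],
    [0.02,0,0,0,0,0,1],
    [0.02,0,0,0,0,0,1],
    [0.015,0,0,0,0,0,1],
    [0.01,0,0,0,0,0,1],
    [0.006,0,0,0,0,0,1],
    [0,0,0,0,0,0,1],
    [0,0,0,0,0,0,1]
  ]
}}

```text
clock: 18.05
position: [0.5095, 0.3002, 0.057]
orientation: [0.503, 0.498, 0.503, -0.496]
wrist_force: [0.2, -0.5, -1.8]
finger_gap: 0.0114
```

Run:
```python
from h import *
need(jw(-.034,.0385,.0323),JIG[2])
d=get_image('side');save(d,'s8')
a=cv2.imread('pics/s8.png')[200:340,210:360];cv2.imwrite('pics/s8c.png',cv2.resize(a,None,fx=4.2,fy=4.2,interpolation=cv2.INTER_CUBIC))
```

```text
tcp [0.5095 0.3002 0.057 ] axes y [1.    0.013 0.002] turn [ 0.   -0.13 -0.14] shift [ 0.0107 -0.001   0.0011] J [0.47 0.37 1.42 0.   1.35 0.46] F [ 0.17 -0.51 -1.8 ] gap 0.0114 t 18.05
```

View pics/s8c.png

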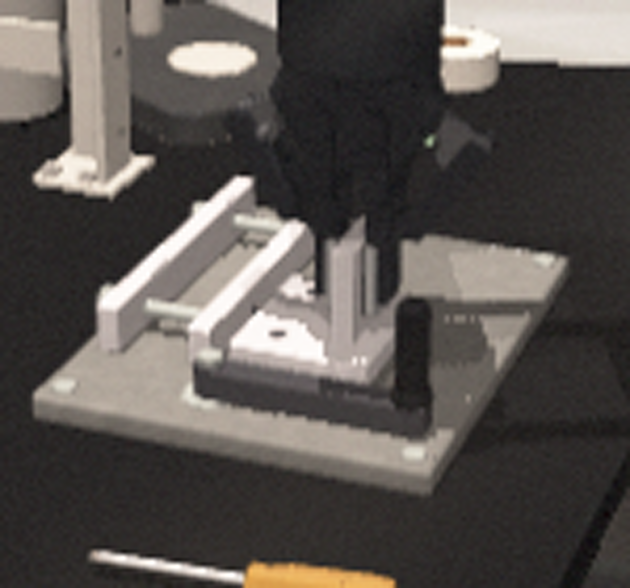

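The bracket is above the bed inside the arm, with a gap to the fence. I lower it the last 11 mm slowly.

Emit:
{"api": "play_rows", "payload": {
  "series": [
    [0.003,0,0.0011,0,0,-0.14,1],
    [0.003,0,0,0,0,0,1],
    [0.002,0,0,0,0,0,1],
    [0.0015,0,0,0,0,0,1],
    [0,0,0,0,0,0,1],
    [0,0,0,0,0,0,1]
  ]
}}

```text
clock: 18.7
position: [0.5091, 0.2989, 0.0468]
orientation: [0.502, 0.497, 0.504, -0.497]
wrist_force: [-0.3, 0.4, -1.9]
finger_gap: 0.0115
```

Emit:
{"api": "play_rows", "payload": {
  "series": [
    [0.001,0,0,0,0,0,1],
    [0,0,0,0,0,0,1],
    [0,0,0,0,0,0,1]
  ]
}}

```text
clock: 19.0
position: [0.5092, 0.299, 0.0463]
orientation: [0.502, 0.497, 0.504, -0.497]
wrist_force: [-2.6, -0.2, 3.4]
finger_gap: 0.0116
```

Emit:
{"api": "play_rows", "payload": {
  "series": [
    [-0.0005,0.001,0,0,0,0,1],
    [0,0.003,0,0,0,0,1],
    [0,0.003,0,0,0,0,1],
    [0,0.002,0,0,0,0,1],
    [0,0,0,0,0,0,1],
    [0,0,0,0,0,0,1]
  ]
}}

```text
clock: 19.6
position: [0.5185, 0.299, 0.0464]
orientation: [0.503, 0.497, 0.504, -0.496]
wrist_force: [0.5, 1.3, 0.7]
finger_gap: 0.0115
```

Run:
```python
from h import *
need(jw(-.004,.0385,.0323),JIG[2])
t=get_image('top');d=get_image('side');save(d,'s9');save(t,'t9')
a=cv2.imread('pics/s9.png')[220:320,220:340];cv2.imwrite('pics/s9c.png',cv2.resize(a,None,fx=5.5,fy=5.5,interpolation=cv2.INTER_CUBIC))
```

```text
tcp [0.5185 0.299  0.0464] axes y [ 1.     0.012 -0.   ] turn [-0.01 -0.11  0.  ] shift [ 0.0001  0.02   -0.0002] J [0.46 0.4  1.4  0.   1.34 0.45] F [0.48 1.28 0.65] gap 0.0115 t 19.6
```

View pics/s9c.png

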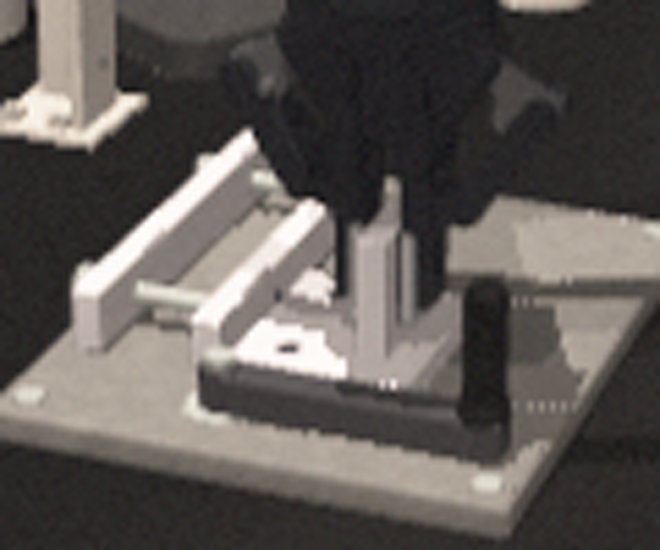

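Emit:
{"api": "play_rows", "payload": {
  "series": [
    [0,0.002,0,0,0,0,1],
    [0,0.002,0,0,0,0,1],
    [0,0.002,0,0,0,0,1],
    [0,0.002,0,0,0,0,1],
    [0,0.002,0,0,0,0,1],
    [0,0.002,0,0,0,0,1],
    [0,0,0,0,0,0,1],
    [0,0,0,0,0,0,1],
    [0,0,0,0,0,0,1]
  ]
}}

```text
clock: 20.6
position: [0.5298, 0.2992, 0.0463]
orientation: [0.502, 0.497, 0.504, -0.497]
wrist_force: [-5.1, 0.3, 5.2]
finger_gap: 0.0115
```

Run:
```python
from h import *
need(jw(-.004,.0385,.0323),JIG[2])
```

```text
tcp [0.5298 0.2992 0.0463] axes y [ 1.     0.013 -0.002] turn [ 0.02 -0.08  0.12] shift [ 0.      0.0087 -0.0002] J [0.45 0.43 1.36 0.   1.35 0.44] F [-5.05  0.27  5.23] gap 0.0115 t 20.6
```

Emit:
{"api": "play_rows", "payload": {
  "series": [
    [-0.0004,0.002,0,0,0,0,1],
    [-0.0004,0.002,0,0,0,0,1],
    [0,0.002,0,0,0,0,1],
    [0,0.0015,0,0,0,0,1],
    [0,0.001,0,0,0,0,1],
    [0,0,0,0,0,0,1],
    [0,0,0,0,0,0,1],
    [0,0,0,0,0,0,1]
  ]
}}

```text
clock: 21.4
position: [0.5373, 0.2992, 0.0465]
orientation: [0.502, 0.496, 0.505, -0.498]
wrist_force: [-8.2, 0.6, 5.6]
finger_gap: 0.0111
```

```bash
cat > chk.py <<'E'
from h import *
import sys
k=sys.argv[1]
need(jw(-.004,.0385,.0323),JIG[2])
t=get_image('top');d=get_image('side');save(d,'s'+k);save(t,'t'+k)
a=cv2.imread('pics/s%s.png'%k)[220:320,220:340];cv2.imwrite('pics/s%sc.png'%k,cv2.resize(a,None,fx=6,fy=6,interpolation=cv2.INTER_CUBIC))
a=cv2.imread('pics/t%s.png'%k)[205:305,215:335];cv2.imwrite('pics/t%sc.png'%k,cv2.resize(a,None,fx=6,fy=6,interpolation=cv2.INTER_CUBIC))
for n in('fence_face','bracket_front','bracket_tab','stop_arm_knob'):
  for p,c in((t,'t'),(d,'s')):
    r=landmark_of(p,n)
    if r:
      z={'fence_face':.026,'bracket_front':.020,'bracket_tab':.05,'stop_arm_knob':.06}[n]
      X=atz(p,r[0]['xy'],z)-[JIG[0],JIG[1],0]; a=JIG[2]
      print(n,c,np.round(r[0]['xy'],1),round(r[0]['confidence'],2),'jig',(X[0]*np.cos(a)+X[1]*np.sin(a)).round(4),(-X[0]*np.sin(a)+X[1]*np.cos(a)).round(4))
E
python3 chk.py 10
```

```text
tcp [0.5373 0.2992 0.0465] axes y [ 1.     0.013 -0.005] turn [ 0.03 -0.05  0.27] shift [ 0.0002  0.0012 -0.0002] J [0.45 0.45 1.34 0.   1.36 0.43] F [-8.17  0.61  5.61] gap 0.0111 t 21.4
fence_face t [273.7 239. ] 0.77 jig 0.0383 -0.0066
fence_face s [267.2 263.8] 0.7 jig 0.0522 -0.0153
bracket_front t [255.8 240.3] 0.68 jig 0.038 0.0366
bracket_front s [261.8 275.3] 0.75 jig 0.0456 0.0284
bracket_tab t [256.3 258.2] 0.64 jig -0.0109 0.0332
stop_arm_knob s [310.7 279.7] 0.87 jig -0.0812 0.0826
```

View pics/s10c.png

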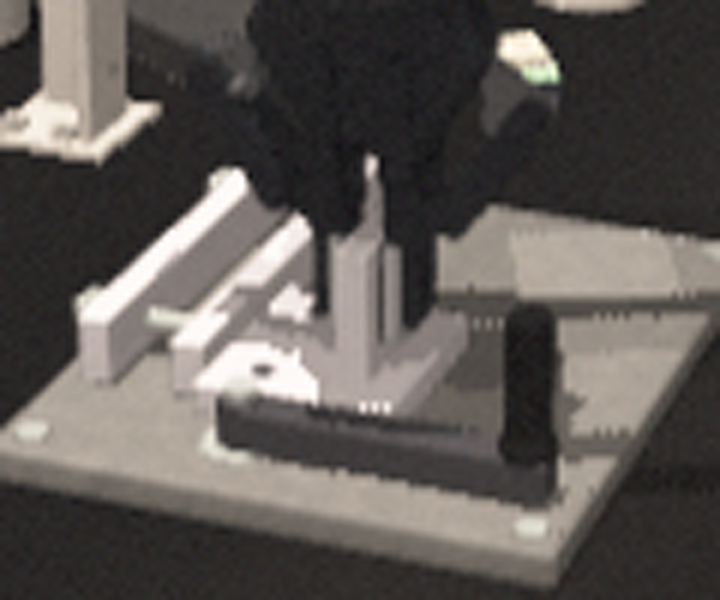

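View pics/t10c.png

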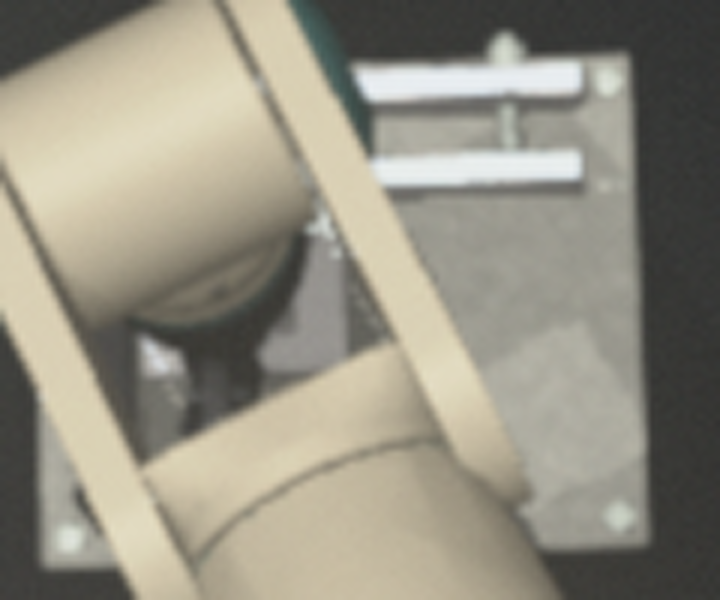

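Run:
```python
from h import *
t=get_image('top');a=JIG[2]
im=t['image'].astype(int).sum(2)
for r in (248,252,256,260): print(r,[(c,im[r,c]) for c in range(264,280)])
for r in (262,264,268): print(r,[(c,im[r,c]) for c in range(231,246)])
# project model edges
for y in(-.0405+.039,.0405+.039,.082,.098):
    print(y,[proj(t,jw(x,y,.012 if y<.081 else .017)).round(1).tolist() for x in(.03,0,-.02)])
def jj(u,z):
    X=atz(t,u,z)-[JIG[0],JIG[1],0];return (X[0]*np.cos(a)+X[1]*np.sin(a)).round(4),(-X[0]*np.sin(a)+X[1]*np.cos(a)).round(4)
print(jj((273.2,256),.026),jj((311,235.8),.014),jj((316,235.8),.014))
```

```text
248 [(264, np.int64(171)), (265, np.int64(222)), (266, np.int64(346)), (267, np.int64(425)), (268, np.int64(432)), (269, np.int64(438)), (270, np.int64(449)), (271, np.int64(421)), (272, np.int64(341)), (273, np.int64(321)), (274, np.int64(436)), (275, np.int64(566)), (276, np.int64(603)), (277, np.int64(607)), (278, np.int64(606)), (279, np.int64(609))]
252 [(264, np.int64(248)), (265, np.int64(358)), (266, np.int64(432)), (267, np.int64(441)), (268, np.int64(437)), (269, np.int64(436)), (270, np.int64(436)), (271, np.int64(409)), (272, np.int64(342)), (273, np.int64(324)), (274, np.int64(325)), (275, np.int64(303)), (276, np.int64(423)), (277, np.int64(561)), (278, np.int64(604)), (279, np.int64(608))]
256 [(264, np.int64(384)), (265, np.int64(430)), (266, np.int64(435)), (267, np.int64(436)), (268, np.int64(438)), (269, np.int64(438)), (270, np.int64(435)), (271, np.int64(418)), (272, np.int64(354)), (273, np.int64(299)), (274, np.int64(299)), (275, np.int64(333)), (276, np.int64(338)), (277, np.int64(308)), (278, np.int64(419)), (279, np.int64(562))]
260 [(264, np.int64(413)), (2
[... 997 characters left out ...]

268 [(231, np.int64(321)), (232, np.int64(249)), (233, np.int64(248)), (234, np.int64(239)), (235, np.int64(221)), (236, np.int64(216)), (237, np.int64(246)), (238, np.int64(300)), (239, np.int64(333)), (240, np.int64(344)), (241, np.int64(352)), (242, np.int64(372)), (243, np.int64(378)), (244, np.int64(348)), (245, np.int64(330))]
-0.0015000000000000013 [[271.6, 242.5], [271.9, 254.9], [272.1, 263.3]]
0.0795 [[237.5, 243.7], [237.7, 256.2], [237.8, 264.5]]
0.082 [[236.2, 243.4], [236.3, 255.8], [236.5, 264.2]]
0.098 [[229.4, 243.6], [229.6, 256.1], [229.7, 264.4]]
(np.float64(-0.0027), np.float64(-0.0045)) (np.float64(0.0453), np.float64(-0.0954)) (np.float64(0.0449), np.float64(-0.1074))
```

The bracket's edges sit within about 0.5 px of the model for jig y ≈ 0.039. The fence front is at about jig x 0.045, level with the index line, with a push of about 8 N. I hand in.

Run:
```python
from h import *
need(jw(-.004,.0385,.0323),JIG[2])
ticket.sign_off()
```

```text
tcp [0.5373 0.2993 0.0465] axes y [ 1.     0.013 -0.005] turn [ 0.03 -0.06  0.26] shift [ 0.0002  0.0012 -0.0002] J [0.45 0.45 1.34 0.   1.36 0.43] F [-9.07 -0.27  5.53] gap 0.0115 t 21.95
the job is handed in; nothing more can be done
```

I swung the stop arm square, set the bracket flat on the bed beside it, and handed in at 21.95 s with the gripper still pressing the bracket against the fence. The hand-in gives no verdict, so these are my own last checks.

- **Stop arm:** about 1.57 rad by the top camera after I let go of the knob. One side-camera reading gave 1.60; both are inside the allowed range.
- **Bracket position:** its end is about 3 mm from the arm's face, and its edges match the expected position in the top view to about half a pixel. The gripper's tilt is about 0.005 rad. It also presses the bracket down onto the bed (wrist reading about 5.5 N upward).
- **Push:** the wrist read 8 to 9 N along the pressing direction. The fence is pushed back about 14.5 to 15 mm by the arm's position and the top view, so about 7.3 N on the fence. The rest of the reading is probably friction on the bed. The fence's front face is within 1 mm of the index line and well short of the end of its travel.
- **Disagreement:** the network's fence readings differed, 38 mm from the top camera and 52 mm from the side camera in jig x. I did not use them and measured the edges in the picture instead.
- **Bystanders:** I did not go near the screwdriver, cassette or label roll. The pictures showed them unmoved, but I did not measure them again before handing in.

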